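# Set the lens carriage on the optical bench and clamp it

### The arm

A 7-joint arm with a two-finger parallel gripper is mounted at the origin on the work surface. World frame = base frame: x ahead of the robot, y to its left, z up, the work surface at z = 0. Lengths are in m, angles in rad, forces in N, time in s.
With the tool pointing down it reaches from about 0.425 to 0.925 m from the base axis. Payload 6.8 kg.
Tool frame: the origin (TCP) lies between the finger pads, 19 mm behind the fingertips; this is the grasp point; z points along the fingers, y is the line along which they close (so a half turn about z gives the same grasp; the last joint's range is limited). The gripper opens to 85 mm and grips with 20 to 120 N. Pads are 22 mm wide; open, the fingers measure 114 mm over their backs; the gripper's body (76 mm by 85 mm) begins 54 mm behind the grasp point. The pads swing forward as they close: fully open they stand 13 mm farther back than shut.
Start: joints at [-1.385, 0.477, 0.022, 1.555, -0.011, 1.109, -0.083], TCP at [0.195, 0.646, 0.25] pointing down, gripper open.
Joint ranges: [-2.96, 2.96], [-0.34, 2.1], [-1.41, 1.46], [0.24, 2.44], [-1.37, 4.51], [0.17, 1.92], [-2.96, 2.96]. Speed limits (rad/s): [2.39, 2.39, 3.14, 3.14, 3.14, 3.14, 3.14].

### API

Orientations are given as a rotation vector (axis times angle).
In Python, from bench import r gives the robot as it stands.
- The arm moves only by the tool move_arm, never from a script. Its argument "rows" is one flat list of numbers, 4 for each row, row after row: the shift along the tool's x, y, z in cm, then the turn about the tool's z in degrees. In form: [tx, ty, tz, twist, tx, ty, tz, twist, ...]. A call has 1 to 10 rows; each row is the pose to reach, as a shift and turn from the pose commanded when the call began, along the tool's axes at that moment; what a row does not reach only later rows make up. A row lasts 1/8 s, in which the tool goes at most 62.5 mm and 10.7 degrees, less where a joint would pass 70% of its speed; a pose out of reach is approached as far as the arm can. A call with a gripper value outside its range is refused whole. "fingers" is the opening, from 0 (shut) to 1 (fully open), set as the call begins (left out, the last holds). The fingers move at their own pace and stop on an object; "newtons" is the grip in N (left out, the last holds). Time passes only in rows, so rows that repeat a pose let the fingers close. It gives the time, the measured TCP pose, the force, the opening and the grip force at its end, in the units of the state.
- r.get_obs(): the state, without advancing time (a new reading comes with each control period).
- r.grab_frame(name): name is "scene" or "top" or "wrist"; returns the picture (480x640x3 uint8, blue, green, red); there is no depth.
- r.camera_params(name): a dict with "fx", "fy", "cx", "cy" (pixels), "k1" (the pictures are not rectified: a ray, as slopes to the right and down, at radius r is drawn at 1 + k1 r^2 times it, then the intrinsics apply), "world_from_camera" (4x4, takes a point from camera to world coordinates). Camera axes: x right, y down, z forward; pixel columns grow to the right and rows downward; lengths in m; the calibration is good to about 2 mm. A picture is of the moment at which its call begins: read the wrist's pose just before it. camera_params takes no time and is no camera call; for the wrist camera it gives the pose at the moment of the call.
- r.hand_in(): hands the job in; it is judged then, once.
The state is a dict: "clock": time; "joints": joint angles; "qvel": joint speeds; "tau": joint torques, N m; "tcp_pos": TCP position; "orientation": TCP orientation; "contact_force": force on the tool from outside, world axes, zero at the start; "moment": the same for the moment, N m; "grip_width": finger opening in m; "gripper_force": force on a finger pad.
Only numpy, scipy, OpenCV 4.12 (cv2) and the standard library are available. Lean on these libraries where they do the work, as an engineer would, in place of code of your own. Each camera call takes 0.05 s, during which the arm holds its last target. There are 200 camera calls.

### The job

On the classroom optical bench, turn the wing clamp of the lens carriage anticlockwise until it is fully loose, slide the carriage along the rail until its index finger lines up with the pointed marker clip (not the plain square clip), and turn the wing clockwise fully tight again so that the carriage is locked there. Do not touch the lens, leave the beaker, cup and matchbox where they are, and let go at the end.

Things in the scene. Friction and masses are not known exactly. Their poses are not given: they have to be found in the camera images.
- bench: Optical bench, fixed: aluminium rail 40 mm wide (local x), 660 long (local y), top at z 45 mm, wooden rule along its +x side, black lamp house 170 mm tall at the +y end (y 250 to 325), white screen 110 mm square, top at 200 mm, at y -295. Origin: centre of the underside, on the table. Local y along the rail, local -x the clamp side, facing the robot, z up.
- carriage (a joint): Position (m) of the lens carriage along the bench's local y: 0 = middle of the rail, limits -0.16, 0.16. A grey metal saddle, 90 mm (x) by 60 (y), top at z 58 mm, with a 12 mm post that carries the lens. It slides with a few newtons when the clamp is loose and is held hard when tight; clamp, pointer and lens move with it.
- clamp (a joint): Angle (rad) of the clamp wing: 0 = fully tight (end stop), 1.1 = fully loose (end stop); grows anticlockwise as seen from the wing's outer end. The pad leaves the rail at about 0.55. The wing stays where it is left.
- clamp_grip (a point): Grip point for the TCP in the black clamp wing, on its axis, 78 mm to bench -x of the rail's middle, 103 mm up. Wing: bar 50 mm long, 12 thick, 26 deep (14 below to 12 above it); saddle 44 mm below. Site z = turning axis, outwards, leaning 28 deg from vertical to bench -x. Site turns with the wing; the bar lies along point x turned -0.55 rad about point z; at clamp 0.55 it points down the slope.
- pointer (a point): Tip of the carriage's index finger (a steel sliver 5 mm wide) over the wooden rule on the far side of the rail, 50 mm to local +x of the rail's middle, 34 mm above the table; at the middle of the carriage's length. Axes as the bench.
- lens_centre (a point): Centre of the glass lens in its black frame, 55 mm across and standing across the rail (facing along it), 160 mm above the table, over the carriage. Not to be touched. Axes as the bench.
- marker: Pointed marker clip, fixed behind the rule: steel block 20 mm (x) by 28 (y), 34 tall, with a triangular nose towards the rail and a thin upright pin 40 mm tall on top. Origin under the block, 70 mm to bench +x of the rail's middle; axes as the bench; the nose's tip is at local y = 0. The carriage is right when the pointer's y in this frame is 0.
- marker_tip (a point): Tip of the marker clip's triangular nose, 53 mm to local +x of the rail's middle.
- stop_block: Plain square clip: the same steel block without nose or pin, also fixed behind the rule, on the other side of the carriage's start. Not the target. Origin under the block.
- beaker: Empty glass beaker, 72 mm across, 86 mm tall, standing behind the bench. Bystander. Origin: centre of the underside.
- cup: Green cup, 76 mm across, 95 mm tall, standing behind the bench. Bystander. Origin: centre of the underside.
- matchbox: Matchbox, 36 by 53 by 15 mm, lying in front of the bench. Bystander. Origin: centre of the underside.
- lens: The lens and its frame (see lens_centre); it cannot be turned; this origin lies at table height on the post's axis, 15 mm to bench +x of the rail's middle.
Mind the look-alikes: they are no part of the job. What is shaped like the marker but blue is not meant.

How it is judged:
By the outcome, as a careful person would: the job done as asked, in the order asked, and still so for the second after the job is handed in, with the robot touching nothing.
It also fails if it takes over 40 s, if anything falls off the work surface, if the arm or the gripper's body presses on something with over 40 N, if the wrist force passes 120 N, or if a joint passes its speed limit or range.

## Working session

There is one attempt and no reset: what is moved stays moved. The work goes in short steps, Python scripts to look and compute and a tool call to move; the robot and the scene stay as the last step left them, time stands still between calls to the robot, and variables do not carry over. Pictures are saved under pics/ and viewed, at most 10 in all, crops included, and the job is handed in when it is done.

Besides the shell and the picture viewer there is one more tool, called after "Request:" by a JSON object that holds its "fn" and its "kwargs". move_arm: Moves the arm, as the interface text tells. Its arguments: {"type":"object","properties":{"rows":{"type":"array"},"fingers":{"type":"number"},"newtons":{"type":"number"}},"required":["rows"]}

```bash
mkdir -p pics; ls
python3 - <<'E'
from bench import r
import cv2,numpy as np
np.set_printoptions(precision=4,suppress=True)
o=r.get_obs();print(o)
for n in("scene","top"):
    im=r.grab_frame(n);cv2.imwrite(f"pics/{n}0.png",im);print(r.camera_params(n))
E
```

```text
pics
{'clock': 0.0, 'joints': array([-1.3851,  0.4778,  0.0223,  1.5564, -0.0115,  1.1093, -0.0831]), 'qvel': array([-0.0002, -0.0011, -0.0006, -0.0002, -0.0003,  0.0017, -0.    ]), 'tau': array([ -0.0005, -59.6461,   1.6077, -28.1175,   0.0124,   0.0095,
        -0.    ]), 'tcp_pos': array([0.1953, 0.6456, 0.249 ]), 'orientation': array([-0.4598, -3.1076,  0.0028]), 'contact_force': array([0.0194, 0.1139, 0.9568]), 'moment': array([-0.0062,  0.026 , -0.084 ]), 'gripper_force': 0.0, 'grip_width': 0.0853352000805105}
{'fx': 444.57945691246783, 'fy': 444.57945691246783, 'cx': 322.3410834819135, 'cy': 237.47063490839258, 'k1': -0.020580926101017274, 'world_from_camera': array([[ 0.6541,  0.537 , -0.5326,  0.9988],
       [ 0.7564, -0.4701,  0.4549, -0.3478],
       [-0.0061, -0.7004, -0.7137,  0.6962],
       [ 0.    ,  0.    ,  0.    ,  1.    ]])}
{'fx': 570.549876297837, 'fy': 570.549876297837, 'cx': 313.6332232962432, 'cy': 250.17207777084673, 'k1': -0.042359719597200175, 'world_from_camera': array([[ 0.0177, -0.9955,  0.0936,  0.4689],
       [-0.9998, -0.0185, -0.008 ,  0.003 ],
       [ 0.0097, -0.0934, -0.9956,  1.0697],
       [ 0.    ,  0.    ,  0.    ,  1.    ]])}
```

View pics/scene0.png

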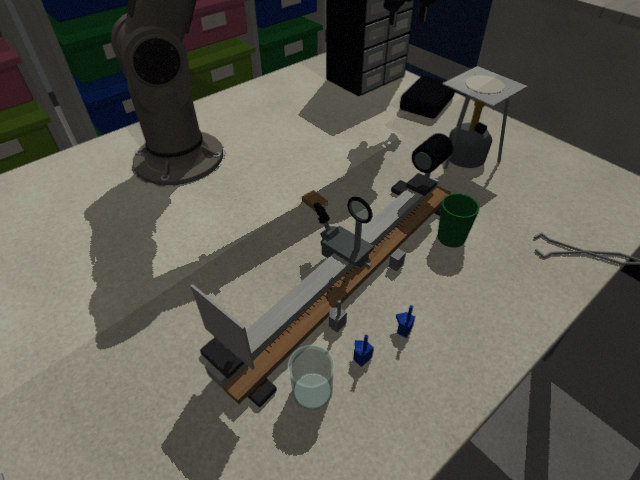

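View pics/top0.png

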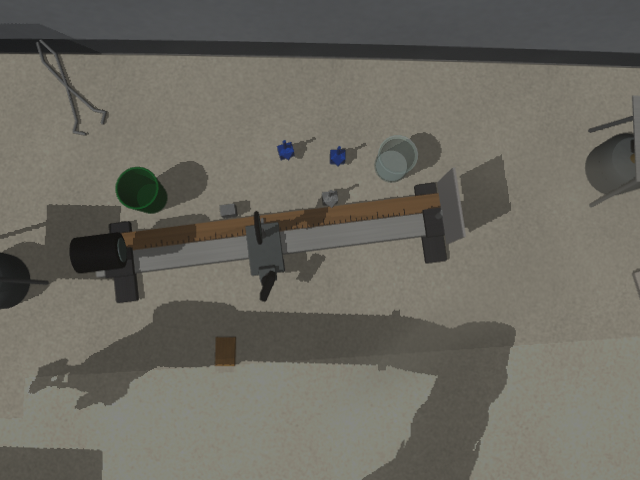

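The scene view shows the carriage at about (347,243), the wing at (320,213), the steel marker with pin at (338,315) and the plain clip at (397,260). The blue look-alikes are at (363,350) and (405,322). In the top view the wing is at (268,285), the marker at (330,200) and the clip at (229,210). I'll enlarge both.

Run:
```python
import cv2,numpy as np
a=cv2.imread("pics/top0.png")[180:310,200:370]
b=cv2.imread("pics/scene0.png")[175:345,295:420]
f=lambda i,k:cv2.convertScaleAbs(cv2.resize(i,None,fx=k,fy=k,interpolation=cv2.INTER_CUBIC),alpha=1.6)
cv2.imwrite("pics/topc.png",f(a,4.5)); cv2.imwrite("pics/scenec.png",f(b,3.5))
```

```text
(no output)
```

View pics/topc.png

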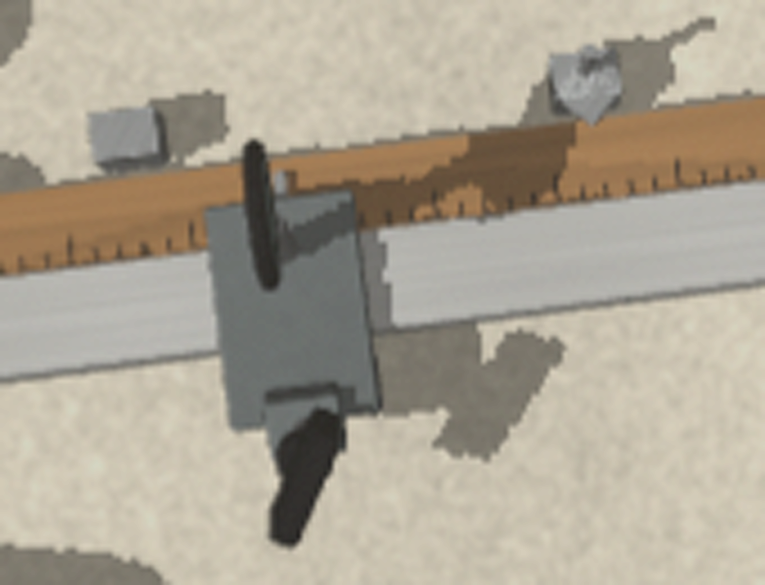

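View pics/scenec.png

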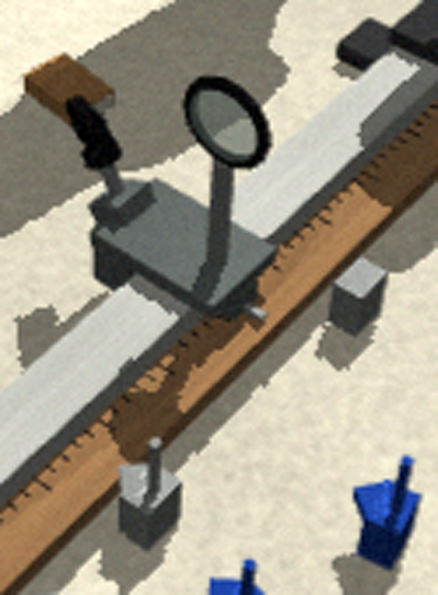

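```bash
cat > h.py <<'E'
import numpy as np
from bench import r
from scipy.optimize import least_squares
from scipy.spatial.transform import Rotation as R
np.set_printoptions(precision=4,suppress=True)
def proj(c,P):
    T=np.linalg.inv(c["world_from_camera"]);p=np.atleast_2d(P)@T[:3,:3].T+T[:3,3]
    s=p[:,:2]/p[:,2:];s=s*(1+c["k1"]*(s**2).sum(1,keepdims=True))
    return s*[c["fx"],c["fy"]]+[c["cx"],c["cy"]]
def W(b,p): # bench->world, b=(x,y,yaw)
    c,s=np.cos(b[2]),np.sin(b[2]);p=np.atleast_2d(p).astype(float)
    return np.c_[b[0]+c*p[:,0]-s*p[:,1],b[1]+s*p[:,0]+c*p[:,1],p[:,2]]
E
cat > fit.py <<'E'
from h import *
T,S=r.camera_params("top"),r.camera_params("scene")
t=lambda u,v:(np.array([u,v])+.5)/4.5-.5+[200,180]
s=lambda u,v:(np.array([u,v])+.5)/3.5-.5+[295,175]
# cam, pixel, point fn(carriage s, marker m, stop q)
O=[("top",T,t(206,208),lambda s,m,q:(.045,s+.03,.058)),("top",T,t(355,190),lambda s,m,q:(.045,s-.03,.058)),
("top",T,t(380,410),lambda s,m,q:(-.045,s-.03,.058)),("top",T,t(232,430),lambda s,m,q:(-.045,s+.03,.058)),
("pt",T,t(283,172),lambda s,m,q:(.050,s,.034)),("nose",T,t(592,123),lambda s,m,q:(.053,m,.034)),
("mk",T,t(620,84),lambda s,m,q:(.060,m-.014,.034)),("mk",T,t(550,56),lambda s,m,q:(.080,m+.014,.034)),
("st",T,t(90,113),lambda s,m,q:(.080,q+.014,.034)),("st",T,t(154,106),lambda s,m,q:(.080,q-.014,.034)),
("sc",S,s(276,255),lambda s,m,q:(.045,s+.03,.058)),("sc",S,s(213,303),lambda s,m,q:(.045,s-.03,.058)),
("pt",S,s(262,316),lambda s,m,q:(.050,s,.034)),("nose",S,s(122,465),lambda s,m,q:(.053,m,.034)),
("mk",S,s(181,486),lambda s,m,q:(.080,m+.014,.034)),("mk",S,s(148,515),lambda s,m,q:(.080,m-.014,.034))]
f=lambda p:np.concatenate([proj(c,W(p[:3],fn(*p[3:])))[0]-px for _,c,px,fn in O])
R0=least_squares(f,[.45,.05,.126,0,-.08,.05],loss="soft_l1")
p=R0.x;print("x y yaw s m stop",p)
for o,e in zip(O,f(p).reshape(-1,2)):print(o[0],e.round(1))
g=W(p[:3],[[-.078,p[3],.103],[-.078,p[4],.103]]);print("grip now/target",g,np.hypot(g[:,0],g[:,1]))
print("lens",W(p[:3],[.015,p[3],.16]),"wing px",proj(T,g[0]),(proj(T,g[0])-[199.5,179.5])*4.5)
E
python3 fit.py; python3 -c "
from h import *
o=r.get_obs();A=R.from_rotvec(o['orientation']).as_matrix();c=r.camera_params('wrist')['world_from_camera'];print(A,A.T@(c[:3,3]-o['tcp_pos']),A.T@c[:3,:3])"
```

```text
x y yaw s m stop [ 0.597  -0.0487  0.1855  0.133   0.0039  0.1925]
top [-1.1 -3.2]
top [-1.1 -4.7]
top [ 1.5 -4.1]
top [ 1. -3.]
pt [-1.   1.3]
nose [-0.5 -1. ]
mk [0.1 2.8]
mk [-1.2  0.9]
st [-0.2  5. ]
st [0.6 4. ]
sc [ 1.7 -0.3]
sc [2.  4.1]
pt [-1.7  0.5]
nose [-0.9  1.3]
mk [-1.1 -2.1]
mk [-1.1  0. ]
grip now/target [[ 0.4958  0.0676  0.103 ]
 [ 0.5196 -0.0593  0.103 ]] [0.5004 0.523 ]
lens [[0.5872 0.0848 0.16  ]] wing px [[270.1635 287.017 ]] [[317.9856 483.8266]]
[[-0.9572  0.2895 -0.0003]
 [ 0.2895  0.9572 -0.0016]
 [-0.0001 -0.0017 -1.    ]] [ 0.072   0.0002 -0.1236] [[ 0.0008 -0.9602 -0.2792]
 [ 1.      0.0011 -0.0008]
 [ 0.001  -0.2792  0.9602]]
```

```bash
python3 - <<'E'
s=open("fit.py").read()
s=s.replace("lambda s,m,q:","lambda s,m,q,d,a,b,e,g:").replace("(.045,","(.045+d,").replace("(-.045,","(-.045+d,")
i=s.index('("st",T,t(90');j=s.index('("sc",S,s(276')
s=s[:i]+'''("rail",T,t(1,380),lambda s,m,q,d,a,b,e,g:(-.02,a,.045)),("rail",T,t(764,283),lambda s,m,q,d,a,b,e,g:(-.02,b,.045)),
("rail",T,t(1,275),lambda s,m,q,d,a,b,e,g:(.02,e,.045)),("rail",T,t(764,182),lambda s,m,q,d,a,b,e,g:(.02,g,.045)),
'''+s[j:]
s=s.replace("0,-.08,.05]","0,-.08,.05,0,.1,-.1,.1,-.1]")
open("fit.py","w").write(s)
E
python3 fit.py
```

```text
x y yaw s m stop [ 0.5845  0.0273  0.1539  0.0572 -0.0711  0.05   -0.0097  0.1771 -0.1313
  0.1722 -0.1372]
top [-0.7 -0.4]
top [-0.5 -0.8]
top [0.5 0.1]
top [-0.2  0.2]
pt [-1.1 -0.7]
nose [-0.7 -0.7]
mk [0.1 3.3]
mk [-0.9  0.9]
rail [-0.1 -0.7]
rail [-0.1 -2.1]
rail [0.  0.3]
rail [-0.1 -1.8]
sc [-0.5 -1.6]
sc [-1.   2.3]
pt [-0.3  1.5]
nose [-1.  1.]
mk [-1.3 -1.9]
mk [-1.7 -0.1]
grip now/target [[ 0.4987  0.0719  0.103 ]
 [ 0.5184 -0.0549  0.103 ]] [0.5039 0.5213]
lens [[0.5906 0.0862 0.16  ]] wing px [[267.6867 285.2656]] [[306.8403 475.9451]]
```

Request:
{"fn": "move_arm", "kwargs": {"rows": [-4.2,-4.2,0,1,-8.4,-8.4,0,2,-12.6,-12.6,0,3,-16.8,-16.8,0,4,-21,-21,0,5,-25.2,-25.2,0,6,-29.4,-29.4,0,6.5,-33.6,-33.6,0,6.5,-37.8,-37.8,0,6.5,-41.8,-42,0,6.5], "fingers": 0.5, "newtons": 60}}

```text
clock: 1.35
tcp_pos: [0.4744, 0.1212, 0.25]
orientation: [0.635, 3.077, 0.0]
contact_force: [0.3, 1.6, -0.0]
grip_width: 0.0429
gripper_force: 0.0
```

```bash
cat > go.py <<'E'
from h import *
import sys
def go(g,yaw=None):
    o=r.get_obs();A=R.from_rotvec(o['orientation']).as_matrix()
    print("tcp",o['tcp_pos'],"xdir deg",np.degrees(np.arctan2(A[1,0],A[0,0])),"t",o['clock'],"F",o['contact_force'],"M",o['moment'],"w",o['grip_width'],o['gripper_force'])
    print("tool shift cm",A.T@(np.array(g)-o['tcp_pos'])*100,"joints",o['joints'])
go([float(v) for v in sys.argv[1:4]])
E
python3 go.py .499 .072 .249
```

```text
tcp [0.4744 0.1212 0.25  ] xdir deg 156.6701181354498 t 1.35 F [ 0.2507  1.5792 -0.0017] M [0.0142 0.0001 0.049 ] w 0.042938008860849926 0.0
tool shift cm [-4.2057 -3.5431  0.0971] joints [-0.6745  0.1693  0.3358  2.0061 -0.0673  0.9764  0.8581]
```

Request:
{"fn": "move_arm", "kwargs": {"rows": [-2.1,-1.8,0,0,-4.2,-3.5,0,0,-4.2,-3.5,0,0]}}

```text
clock: 1.72
tcp_pos: [0.499, 0.0721, 0.2498]
orientation: [-0.642, -3.075, 0.001]
contact_force: [0.1, 0.5, -0.0]
grip_width: 0.0425
gripper_force: 0.0
```

```bash
python3 go.py .499 .072 .249
python3 - <<'E'
from h import *
import cv2
c=r.camera_params("wrist");im=r.grab_frame("wrist")
b=[.5845,.0273,.150]
cv2.imwrite("pics/wr_raw.png",im);np.save("wr.npy",c["world_from_camera"])
P=[[-.078,.0572,.103]]
ax=np.array([-np.sin(np.radians(28)),0,np.cos(np.radians(28))]);dn=np.array([-np.cos(np.radians(28)),0,-np.sin(np.radians(28))]);y=np.array([0,1,0])
ph=-.55;d=np.cos(ph)*dn+np.sin(ph)*np.cross(ax,dn);print("bar dir",d)
g=np.array(P[0])
P=[g+ax*.012,g+ax*.012+d*.025,g+ax*.012-d*.025,(.05,.0572,.034),(-.055,.0272,.058),(-.055,.0872,.058)]
q=proj(c,W(b,P));print(q)
for k in q:cv2.circle(im,tuple(int(v) for v in k),3,(0,0,255),1)
cv2.imwrite("pics/wr1.png",cv2.convertScaleAbs(im,alpha=1.4))
E
```

```text
tcp [0.499  0.0721 0.2498] xdir deg 156.4342300947493 t 1.725 F [ 0.0847  0.4529 -0.0316] M [ 0.0179  0.0329 -0.0109] w 0.042502746582226705 0.0
tool shift cm [-0.0019 -0.0056  0.0781] joints [-0.593   0.1976  0.3748  1.9773 -0.0855  0.9822  0.9822]
bar dir [-0.7527  0.5227 -0.4002]
[[318.0992 228.5267]
 [319.5408 196.7547]
 [316.6247 261.0937]
 [385.0818 311.7686]
 [308.1834 254.8387]
 [362.6822 222.2364]]
```

View pics/wr1.png

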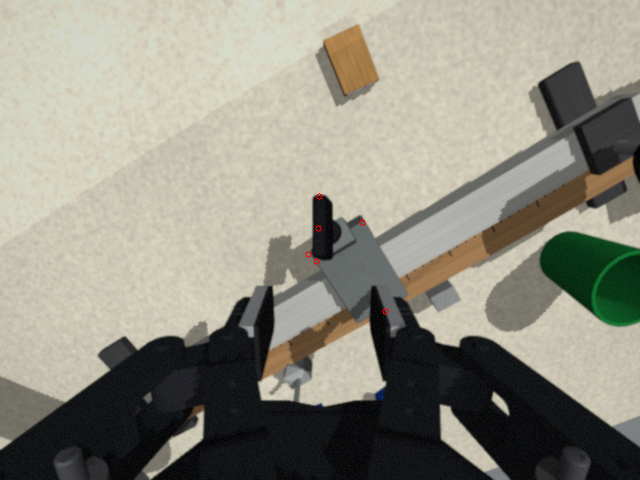

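The wrist view shows the black bar at (322,227), running from (322,195) to (321,260) and aligned with the tool's x. It sits about 4 px (2 mm) to tool +y of the prediction, and the fingers point clear of the lens. I'll shift 2 mm and descend.

Request:
{"fn": "move_arm", "kwargs": {"rows": [0.1,0.2,4,0,0.1,0.2,8,0,0.1,0.2,11,0,0.1,0.2,13,0,0.1,0.2,14.4,0,0.1,0.2,14.4,0]}}

```text
clock: 2.52
tcp_pos: [0.4977, 0.0771, 0.1053]
orientation: [-0.633, -3.075, 0.001]
contact_force: [-0.2, -0.4, 0.4]
grip_width: 0.0426
gripper_force: 0.0
```

```bash
python3 go.py .499 .072 .106
python3 - <<'E'
from h import *
import cv2
a=r.grab_frame("wrist")[60:420,80:560];s=r.grab_frame("scene")[165:275,285:400]
cv2.imwrite("pics/wr2.png",cv2.convertScaleAbs(np.hstack([cv2.resize(a,(400,300)),cv2.resize(s,(314,300),interpolation=cv2.INTER_CUBIC)]),alpha=1.5))
E
```

```text
tcp [0.4977 0.0771 0.1053] xdir deg 156.72588484037075 t 2.525 F [-0.1508 -0.4389  0.3625] M [-0.005  -0.004   0.0282] w 0.04260164347088754 0.0
tool shift cm [-0.3185 -0.418  -0.07  ] joints [-0.5337  0.4125  0.3148  2.0988 -0.2041  0.6604  1.083 ]
```

View pics/wr2.png

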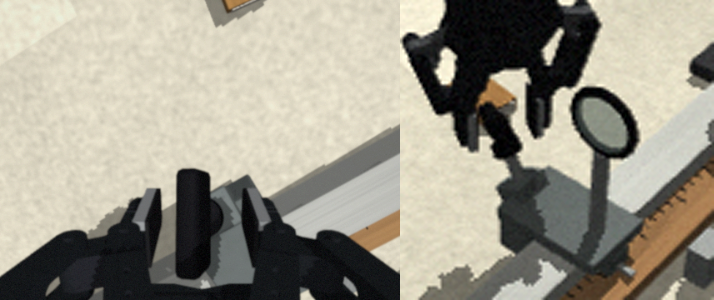

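The bar is between the open pads, about 3 mm towards tool −y of their middle (left pad at x≈150, bar at 193, right pad at 252). I'll shift −2.5 mm and close.

Request:
{"fn": "move_arm", "kwargs": {"rows": [0.1,-0.25,0,0,0.1,-0.25,0,0]}}

```text
clock: 2.88
tcp_pos: [0.4967, 0.0745, 0.1066]
orientation: [0.636, 3.076, 0.001]
contact_force: [0.2, 0.4, -0.3]
grip_width: 0.0427
gripper_force: 0.0
```

Request:
{"fn": "move_arm", "kwargs": {"rows": [0,0,0,0,0,0,0,0,0,0,0,0,0,0,0,0], "fingers": 0, "newtons": 50}}

```text
clock: 3.38
tcp_pos: [0.4974, 0.0759, 0.1069]
orientation: [0.633, 3.076, 0.004]
contact_force: [-1.5, 0.8, 5.8]
grip_width: 0.0203
gripper_force: 47.7
```

```bash
python3 go.py .499 .072 .106
```

```text
tcp [0.4974 0.0759 0.1069] xdir deg 156.7480711213834 t 3.375 F [-1.545   0.7933  5.7555] M [1.2743 0.0139 0.3974] w 0.02034288706792318 47.69752845168114
tool shift cm [-0.3011 -0.2982  0.0851] joints [-0.5317  0.4074  0.3152  2.1019 -0.2045  0.6582  1.0864]
```

Request:
{"fn": "move_arm", "kwargs": {"rows": [0,0,0,-6,0,0,0,-12,0,0,0,-18,0,0,0,-24,0,0,0,-30,0,0,0,-35,0,0,0,-35]}}

```text
clock: 4.25
tcp_pos: [0.4948, 0.0735, 0.1075]
orientation: [0.318, -3.122, 0.0]
contact_force: [-12.5, -2.5, 27.0]
grip_width: 0.0111
gripper_force: 76.0
```

```bash
python3 go.py .499 .072 .106
```

```text
tcp [0.4948 0.0735 0.1075] xdir deg -168.38271469752777 t 4.25 F [-12.5417  -2.5237  27.043 ] M [-1.2599  2.5743 -0.3081] w 0.011108197293604535 76.03422879734353
tool shift cm [-0.3791 -0.2353  0.1481] joints [-0.4042  0.3938  0.1609  2.0957 -0.1009  0.6631  1.598 ]
```

Request:
{"fn": "move_arm", "kwargs": {"rows": [0,0,0,-6,0,0,0,-12,0,0,0,-18,0,0,0,-24,0,0,0,-29,0,0,0,-33,0,0,0,-33]}}

```text
clock: 5.12
tcp_pos: [0.4944, 0.0722, 0.1093]
orientation: [1.186, -2.904, 0.0]
contact_force: [-23.2, -4.1, 50.6]
grip_width: 0.0116
gripper_force: 190.6
```

```bash
python3 go.py .499 .072 .106
```

```text
tcp [0.4944 0.0722 0.1093] xdir deg -135.58371669776182 t 5.125 F [-23.154   -4.1009  50.5846] M [-3.4014  3.5095 -1.39  ] w 0.011576310227247468 190.55848670890555
tool shift cm [-0.3146 -0.3413  0.3257] joints [-0.2867  0.3874  0.0195  2.0877 -0.0105  0.6715  2.0857]
```

Request:
{"fn": "move_arm", "kwargs": {"rows": [0,0,0,0,0,0,0,0,0,0,0,0], "fingers": 0.5}}

```text
clock: 5.5
tcp_pos: [0.4969, 0.0746, 0.1061]
orientation: [-1.193, 2.905, -0.0]
contact_force: [0.1, -0.1, -0.4]
grip_width: 0.0426
gripper_force: 0.0
```

```bash
python3 go.py .499 .072 .106
python3 - <<'E'
from h import *
import cv2
a=r.grab_frame("wrist")[60:420,80:560];s=r.grab_frame("scene")[165:275,285:400]
cv2.imwrite("pics/wr3.png",cv2.convertScaleAbs(np.hstack([cv2.resize(a,(480,360)),cv2.resize(s,(314,360),interpolation=cv2.INTER_CUBIC)]),alpha=1.5))
E
```

```text
tcp [0.4969 0.0746 0.1061] xdir deg -135.34021112558273 t 5.5 F [ 0.0984 -0.1282 -0.3579] M [ 0.0261 -0.0071 -0.0026] w 0.04263022262850798 0.0
tool shift cm [ 0.0337 -0.3359  0.008 ] joints [-0.2879  0.3943  0.0177  2.0869 -0.011   0.6599  2.0874]
```

View pics/wr3.png

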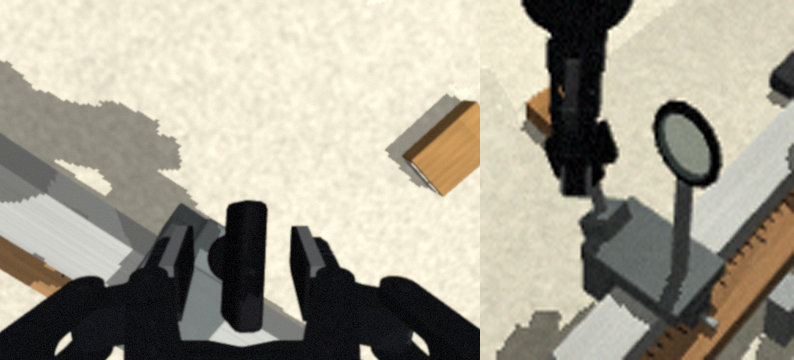

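The bar now sits near (245,265) in the wrist crop, centred between the pads and in line with the tool, so it is close to the loose stop. I'll turn a little further and regrip lightly to push it home.

Request:
{"fn": "move_arm", "kwargs": {"rows": [0,0,0,-4,0,0,0,-8,0,0,0,-8]}}

```text
clock: 5.98
tcp_pos: [0.4966, 0.0745, 0.1057]
orientation: [1.392, -2.816, -0.0]
contact_force: [-0.2, -0.7, -0.4]
grip_width: 0.0428
gripper_force: 0.0
```

Request:
{"fn": "move_arm", "kwargs": {"rows": [0,0,0,0,0,0,0,0,0,0,0,0,0,0,0,0], "fingers": 0, "newtons": 30}}

```text
clock: 6.48
tcp_pos: [0.4977, 0.0746, 0.1064]
orientation: [-1.392, 2.814, -0.001]
contact_force: [3.9, -0.7, 1.1]
grip_width: 0.0243
gripper_force: 27.7
```

```bash
python3 go.py .499 .072 .106
```

```text
tcp [0.4977 0.0746 0.1064] xdir deg -127.37026089524016 t 6.475 F [ 3.862  -0.682   1.1437] M [-0.2811 -1.2992 -0.3295] w 0.02427705122650291 27.738840244710445
tool shift cm [ 0.128  -0.2673  0.039 ] joints [-0.2598  0.3944 -0.016   2.0842  0.0104  0.6609  2.2066]
```

Request:
{"fn": "move_arm", "kwargs": {"rows": [0.7,-0.72,0,0,1.75,-1.8,0,0,2.8,-2.9,0,0,3.85,-3.97,0,0,4.9,-5.05,0,0,5.95,-6.1,0,0,7,-7.2,0,0,7.8,-8.0,0,0,8.35,-8.62,0,0,8.35,-8.62,0,0]}}

```text
clock: 7.72
tcp_pos: [0.5155, -0.0458, 0.1064]
orientation: [-1.39, 2.815, -0.002]
contact_force: [5.8, -0.5, 2.7]
grip_width: 0.0243
gripper_force: 27.5
```

```bash
python3 go.py .499 .072 .106
python3 - <<'E'
from h import *
import cv2
for n in("top","scene"):cv2.imwrite(f"pics/{n}1.png",r.grab_frame(n))
a=cv2.imread("pics/top1.png")[180:280,270:370];b=cv2.imread("pics/scene1.png")[255:345,285:375]
f=lambda i:cv2.convertScaleAbs(cv2.resize(i,(400,400),interpolation=cv2.INTER_CUBIC),alpha=1.6)
cv2.imwrite("pics/c1.png",np.hstack([f(a),f(b)]))
E
```

```text
tcp [ 0.5155 -0.0458  0.1064] xdir deg -127.44974504206138 t 7.725 F [ 5.8407 -0.5155  2.6709] M [-0.4122 -1.5718 -0.3033] w 0.02432392234528954 27.50560079351999
tool shift cm [-8.3506  8.4723  0.029 ] joints [-0.0389  0.4129  0.0081  2.0531 -0.0043  0.6734  2.4598]
```

View pics/c1.png

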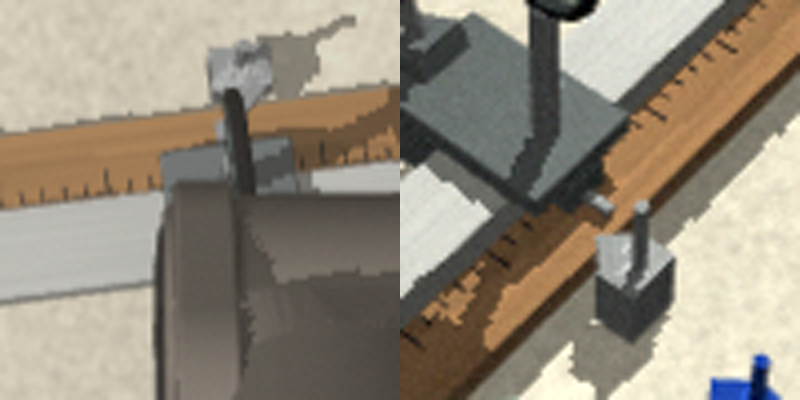

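```bash
cat > m.py <<'E'
from h import *
T,S=r.camera_params("top"),r.camera_params("scene")
t=lambda u,v:(np.array([u,v])+.5)/4-.5+[270,180]
s=lambda u,v:(np.array([u-400,v])+.5)/(400/90)-.5+[285,255]
b=[.5845,.0273,.150]
def back(c,px,z): # pixel->bench xy at height z
    f=lambda q:proj(c,W(b,[q[0],q[1],z]))[0]-px
    return least_squares(f,[0,0]).x*1000
for n,c,px,z in [("ptr T",T,t(220,122),.034),("nose T",T,t(252,107),.034),("sadL T",T,t(163,153),.058),("sadR T",T,t(295,138),.058),
 ("mkblk T",T,t(209,48),.034),("mkblkR T",T,t(271,86),.034),
 ("ptr S",S,s(608,211),.034),("nose S",S,s(597,237),.034),("sadL S",S,s(628,122),.058),("sadR S",S,s(537,205),.058),("mkL S",S,s(675,260),.034),("mkR S",S,s(632,293),.034),
 ("old ptr T",T,(np.array([283,172])+.5)/4.5-.5+[200,180],.034),("old nose T",T,(np.array([592,123])+.5)/4.5-.5+[200,180],.034)]:
    print(n,back(c,px,z).round(1))
E
python3 m.py
```

```text
ptr T [ 47.6 -59.3]
nose T [ 52.6 -74.8]
sadL T [ 33.2 -30.9]
sadR T [ 32.2 -90.4]
mkblk T [ 82.5 -58.9]
mkblkR T [ 61.2 -84.8]
ptr S [ 48.2 -56.6]
nose S [ 53.1 -69.4]
sadL S [ 36.8 -30.3]
sadR S [ 35.9 -86.2]
mkL S [ 84.2 -57.7]
mkR S [ 81.  -81.1]
old ptr T [48.3 55.5]
old nose T [ 51.9 -72. ]
```

Both cameras agree that the pointer is about 12 mm short. In the right crop the tip is at (608,211) and the nose at (597,237).

Request:
{"fn": "move_arm", "kwargs": {"rows": [0.3,-0.3,0,0,0.6,-0.62,0,0,0.83,-0.86,0,0,0.83,-0.86,0,0]}}

```text
clock: 8.32
tcp_pos: [0.5171, -0.0567, 0.1064]
orientation: [-1.391, 2.815, -0.001]
contact_force: [4.9, 1.0, 2.8]
grip_width: 0.0242
gripper_force: 27.9
```

```bash
python3 go.py .499 .072 .106
python3 - <<'E'
from h import *
import cv2
av=lambda n:np.mean([r.grab_frame(n).astype(float) for _ in range(6)],0).clip(0,255).astype(np.uint8)
A,B=av("top"),av("scene")
cv2.imwrite("pics/top2.png",A);cv2.imwrite("pics/scene2.png",B)
a=A[185:235,305:355];b=B[280:330,312:362]
f=lambda i:cv2.convertScaleAbs(cv2.resize(i,(400,400),interpolation=cv2.INTER_LANCZOS4),alpha=1.8)
cv2.imwrite("pics/c2.png",np.hstack([f(a),f(b)]))
E
```

```text
tcp [ 0.5171 -0.0567  0.1064] xdir deg -127.38858807921306 t 8.325 F [4.9487 1.0349 2.7842] M [-0.0882 -1.5145 -0.2965] w 0.024176936209804736 27.929802043363452
tool shift cm [-9.1268  9.2538  0.0342] joints [-0.0186  0.4166  0.0096  2.0468 -0.0061  0.6763  2.484 ]
```

View pics/c2.png

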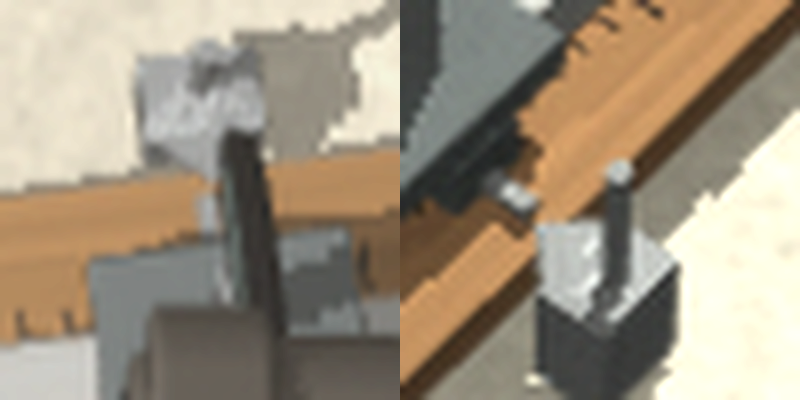

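```bash
cat > m2.py <<'E'
from h import *
exec(open("m.py").read().split("for n,c")[0])
t=lambda u,v:(np.array([u,v])+.5)/8-.5+[305,185]
s=lambda u,v:(np.array([u-400,v])+.5)/8-.5+[312,280]
inv={"T":lambda p:((p+.5-[305,185])*8-.5),"S":lambda p:((p+.5-[312,280])*8-.5)+[400,0]}
for k,c in (("T",T),("S",S)):
  print(k,"pred nose/near+/far+/far-/near-, ptr",*[inv[k](proj(c,W(b,p))[0]).round(0) for p in [(.053,-.071,.034),(.06,-.057,.034),(.08,-.057,.034),(.08,-.085,.034),(.06,-.085,.034),(.05,-.071,.034)]])
for n,c,px,z in [("ptr T",T,t(210,197),.034),("sadL T",T,t(90,262),.058),("sadR T",T,t(350,232),.058),("mk far+ T",T,t(137,58),.034),("mk far- T",T,t(256,40),.034),("mk near- T",T,t(262,125),.034),
 ("ptr S",S,s(530,208),.034),("left S",S,s(538,228),.034),("mk far+ S",S,s(678,265),.034),("mk far- S",S,s(605,330),.034)]:
    print(n,back(c,px,z).round(1))
E
python3 m2.py
```

```text
T pred nose/near+/far+/far-/near-, ptr [208. 175.] [144. 153.] [132.  68.] [252.  52.] [264. 137.] [210. 188.]
S pred nose/near+/far+/far-/near-, ptr [534. 231.] [598. 209.] [667. 256.] [587. 337.] [518. 288.] [524. 224.]
ptr T [ 47.9 -70.8]
sadL T [ 33.  -40.7]
sadR T [ 32.1 -99.4]
mk far+ T [ 82.2 -58.5]
mk far- T [ 82.8 -86.2]
mk near- T [ 62.9 -84.9]
ptr S [ 48.1 -66.7]
left S [ 53.1 -69.8]
mk far+ S [ 83.4 -57.2]
mk far- S [ 81.9 -81.1]
```

The tip at (530,208) in the right crop is still about 2 mm short of the nose at (538,228). The top view at left agrees within about 1 mm. I'll go 2 mm further and measure more finely.

Request:
{"fn": "move_arm", "kwargs": {"rows": [0.07,-0.07,0,0,0.14,-0.15,0,0,0.14,-0.15,0,0,0.14,-0.15,0,0]}}

```text
clock: 9.43
tcp_pos: [0.5173, -0.0583, 0.1063]
orientation: [-1.392, 2.815, -0.001]
contact_force: [4.1, 2.4, 3.3]
grip_width: 0.0242
gripper_force: 28.2
```

```bash
python3 go.py .499 .072 .106
cat > cap.py <<'E'
from h import *
import cv2,sys
k=sys.argv[1]
for n in("top","scene"):
    np.save(f"{n}{k}.npy",np.mean([r.grab_frame(n).astype(float) for _ in range(8)],0))
E
python3 cap.py 3
cat > sh.py <<'E'
import numpy as np,cv2,sys
# scene shift of pointer region between captures
def load(k): return np.load(f"scene{k}.npy") if k!="2" else cv2.imread("pics/scene2.png").astype(float)
A,B=[cv2.cvtColor(load(k).astype(np.float32),cv2.COLOR_BGR2GRAY) for k in sys.argv[1:3]]
# saddle corner + pointer patch
for (x,y,w,h) in [(362,302,1,1)]: pass
t=A[300:308,371:380] if 0 else A[288:308,355:378]
E
python3 - <<'E'
import numpy as np
B=np.load("scene3.npy");S=B.max(2)-B.min(2)
np.set_printoptions(linewidth=200)
print("cols 320-337 rows 298-314: V");print(B.max(2)[298:315,318:338].astype(int))
print("sat");print(S[298:315,318:338].astype(int))
E
```

```text
tcp [ 0.5173 -0.0583  0.1063] xdir deg -127.35948236134186 t 9.425 F [4.1492 2.4191 3.3499] M [ 0.0874 -1.5278 -0.3068] w 0.024196325633435108 28.168657544301823
tool shift cm [-9.2437  9.3579  0.0331] joints [-0.0155  0.4173  0.0096  2.0458 -0.0065  0.6771  2.4879]
cols 320-337 rows 298-314: V
[[ 32  24  24  28  30  24  23  23  30  55 106 109 115 119 119 117 114 110 109 108]
 [ 24  26  28  29  23  22  24  24  40  54  67 116 119 120 116 113 110 108 108 114]
 [ 26  31  29  23  24  23  22  27  46  56  74 120 119 117 113 109 107 109 113 116]
 [ 30  30  24  23  24  31  25  40  56  69 117 119 117 112 110 109 108 113 115 111]
 [ 27  22  23  26  38  48  45  57  60  61  75 116 113 109 108 108 114 116 112  91]
 [ 25  24  22  29  46  49  64 103  82  75 114 113 110 108 108 114 115 113 108  70]
 [ 25  22  22  28  39  57 105 107 106 109 111 109 109 109 114 116 115 110  71  40]
 [ 25  24  28  50  52  45  60  90 106 102  87 109 109 114 116 115 109  71  39  39]
 [ 26  29  50  60  59  57  47  44  72  79  53 109 113 114 115 109  73  40  41  40]
 [ 36  51  61  58  58  60  57  51  42  46  92 113 113 110
[... 983 characters left out ...]
55 28]
 [ 2  2  0  2  1  2  2  3  4 20 53 55 54 55 57 58 58 55 35 13]
 [ 1  2  5 21 22  6  2  2  3  2  8 54 56 58 58 58 55 36 19 12]
 [ 1  6 23 30 29 29 14  2  2  2 16 55 56 56 58 56 34 19 18 12]
 [10 22 31 29 30 30 28 20  8 11 41 51 41 41 40 22 11 10 10  4]
 [30 31 31 31 33 32 28 28 28 28 22  2  3  2  3  3  2  2  3  1]
 [30 31 31 38 58 54 31 28 28 37 48  2  2  3  2  3  3  3  2  2]
 [30 31 39 58 56 55 52 30 38 58 50  8  2  3  3  3  3  3  2  2]
 [29 38 58 56 55 55 54 57 58 59 51  6  3  2  3  2  2  3  2  1]
 [38 56 56 55 55 55 56 58 57 54 24  4  3  1  3  2  3  3  3  1]
 [56 55 55 55 55 57 57 56 54 27 16  5  4  3  2  2  2  2  2  1]
 [57 56 54 55 56 57 56 54 27 19 18  9  3  2  2  3  3  3  3  2]]
```

```bash
rm sh.py
cat > sil.py <<'E'
from h import *
import cv2,sys
from scipy.optimize import minimize
def hull(M,c,P,k,off):
    q=(proj(c,P)+.5-off)*k
    cv2.fillConvexPoly(M,cv2.convexHull(np.round(q).astype(np.int32)),1.)
def box(x0,x1,y0,y1,z0,z1):return [(x,y,z) for x in(x0,x1) for y in(y0,y1) for z in(z0,z1)]
def render(c,b,polys,win,k=12):
    x,y,w,h=win;M=np.zeros((h*k,w*k),np.float32)
    for p in polys:hull(M,c,W(b,p),k,np.array([x,y]))
    return cv2.resize(M,(w,h),interpolation=cv2.INTER_AREA)
def mk(x,m,hz=.034):
    return [box(x-.01,x+.01,m-.014,m+.014,.02,hz),[(x-.017,m,z) for z in(.02,hz)]+[(x-.01,m+d,z) for z in(.02,hz) for d in(-.014,.014)]]
b=[.5845,.0273,.150]
def fit(I,c,polyf,win,thr,p0,bounds):
    x,y,w,h=win;s=(I.max(2)-I.min(2))[y:y+h,x:x+w]
    a=np.clip(1-s/thr,0,1)
    best=None
    for u in np.linspace(*bounds[0],17):
        for v in np.linspace(*bounds[1],33):
            e=np.abs(render(c,b,polyf(u,v),win)-a).sum()
            if best is None or e<best[0]:best=(e,u,v)
    return np.array(best)
if __name__=="__main__":
    k=sys.argv[1]
    S=r.camera_params("scene");T=r.camera_params("top")
    I=np.load(f"scene{k}.npy")
    print("sat S table/shadow",(I.max(2)-I.min(2))[315,[340,350,355]])
    # window on nose/near half, orange background: rows 306-314, cols 324-332
    print("mk S",fit(I,S,mk,(322,306,9,9),35,0,((.066,.076),(-.080,-.060))))
    pt=lambda x,y:[box(x-.02,x,y-.0025,y+.0025,.032,.034)]
    print("pt S",fit(I,S,pt,(324,303,8,5),30,0,((.046,.056),(-.080,-.060))))
    J=cv2.imread("pics/top0.png").astype(float)
    s=J.max(2)-J.min(2);print("T sat",s[195:209,320:342].astype(int),sep="\n")
E
python3 sil.py 3
```

```text
sat S table/shadow [ 2.875 19.375 19.625]
mk S [12.5853  0.0704 -0.0681]
pt S [ 2.5625  0.0479 -0.0681]
T sat
[[16 12  2  1  1  1  1  1  2  1  3  2  1  2  1  1  1  4 11 12 10 12]
 [16 11  3  1  2  1  1  1  1  1  1  0  1  0  1  0  0  2 10 11 11 11]
 [15 10  3  1  1  0  2  2  2  2  1  1  0  2  1  1  1  3  9 11 10 10]
 [11 10  4  2  1  0  2  1  1  2  1  1  1  1  1  1  1  1  9 11 10 11]
 [11 10  6  1  1  2  2  1  1  1  1  1  2  1  1  0  0  1  8 10 10 11]
 [11 10  4  1  1  2  1  1  2  1  1  2  1  1  0  2  0  1  8 10 11 11]
 [10 10  6  1  1  2  1  2  1  1  1  1  2  1  2  2  1  3 10 11 10 11]
 [11 10  6  2  2  0  1  1  1  1  1  1  1  2  1  1  1  4 10 11 11 11]
 [11 10  7  3  3  2  1  1  0  1  0  1  1  2  2  3  3  8 10 11 11 11]
 [10 10  7  4  2  2  2  1  1  2  1  1  0  1  4  7  7 10 11 13 16 17]
 [11 10  9  7  5  5  6  6  2  1  2  1  1  2 15 19 19 22 23 29 34 36]
 [10 10 11 12 13 13 12 14 18 17  5  1  3 23 35 42 41 47 47 46 47 48]
 [14 15 14 17 21 22 23 25 41 48 27 12 24 45 48 48 47 47 47 47 47 46]
 [25 28 28 28 28 27 29 28 46 48 48 40 46 48 48 47 48 47 46 47 47 46]]
```

Run:
```python
from h import *
I=np.load("top3.npy");s=I.max(2)-I.min(2)
print("sat T3 rows205-215 cols 324-338");print(s[205:216,324:339].astype(int));print(I.max(2)[205:216,324:339].astype(int))
T=r.camera_params("top");b=[.5845,.0273,.150]
for m in(-.072,-.070):print(m,"nose,ptr tip +,-, ptr root+,-:",*proj(T,W(b,[(.053,m,.034),(.05,m+.0025,.034),(.05,m-.0025,.034),(.04,m+.0025,.034),(.04,m-.0025,.034)])).round(1))
```

```text
sat T3 rows205-215 cols 324-338
[[ 5  5  6  5  2  1  1  1  0  1  2  4  4  3  4]
 [17 17 17 20 17 17  5  1  2  9  3  3  4  4  4]
 [36 36 36 43 44 49 28 12 26 23  4  2  4  3  4]
 [49 49 50 49 49 50 42 32 38 23  4  2  3  4  4]
 [49 48 49 49 49 49 21 10  9 11  4  2  3  3  3]
 [49 48 48 48 48 47  9  1  1  8  4  2  3  4  3]
 [47 47 47 48 47 47 20  2  1  9  3  2  3  3  3]
 [47 48 49 49 48 49 28  3  0  9  3  2  3  3  3]
 [49 50 50 45 45 44 25  3  0  9  3  3  2  3  3]
 [51 51 47 32 27 27 16  3  1 11  3  3  2  3  3]
 [42 41 23 18 13 11  7  2  1  3  2  5  2  3  3]]
[[ 65  65  75  76  81  87  90  92  91  53  37  32  31  31  34]
 [ 85  85  84  86  81  85  88  91  85  55  41  32  31  30  29]
 [ 97  97  97 101 101 104  91  93  83  70  49  32  31  30  29]
 [105 105 104 104 104 104 102  96  97  68  58  34  31  30  30]
 [104 104 103 103 103 103  95  85  83  51  57  35  30  30  30]
 [103 102 101 101 101 100  87  91  93  52  56  39  31  31  30]
 [100  99 100 100 100 100  92  92  93  57  57  42  32  31  30]
 [101 101 102 102 102 102  99  93  92  67  56  45  33  32  30]
 [104 105 105  96  95  95  90  84  83  68  51  49  33  32  30]
 [106 107  98  72  65  65  58  57  58  62  49  51  33  32  31]
 [ 94  94  69  66  60  60  58  58  61  61  47  58  34  31  31]]
-0.072 nose,ptr tip +,-, ptr root+,-: [331.1 206.4] [330.  208.2] [332.7 207.8] [330.7 213.5] [333.4 213.1]
-0.07 nose,ptr tip +,-, ptr root+,-: [330.  206.5] [328.9 208.3] [331.6 207.9] [329.6 213.6] [332.3 213.3]
```

Silhouette fits put the pointer and nose level in both views: y −68.1 against −68.1 in the scene view, and column 331.0 against 331.1 in the top view. Next I'll turn the wing clockwise to just before the pad bites, then recheck.

Request:
{"fn": "move_arm", "kwargs": {"rows": [0,0,0,5,0,0,0,10,0,0,0,15,0,0,0,20,0,0,0,25,0,0,0,30,0,0,0,34,0,0,0,34]}}

```text
clock: 11.22
tcp_pos: [0.5129, -0.0589, 0.1058]
orientation: [0.506, -3.093, -0.002]
contact_force: [-5.8, 0.3, 14.4]
grip_width: 0.0159
gripper_force: 33.3
```

```bash
python3 go.py .5173 -.0583 .106; python3 cap.py 4; python3 sil.py 4|grep -v -i "sat\|\[ *\[\|^ \["
cat > tp.py <<'E'
from h import *
import sys
I=np.load(f"top{sys.argv[1]}.npy");s=I.max(2)-I.min(2)
print("T ptr left edge rows 209-213:",[round(float(327.5+(s[v,328:333]/48).clip(0,1).sum()),2) for v in range(209,214)])
print(s[206:213,326:336].astype(int))
E
python3 tp.py 3;python3 tp.py 4
```

```text
tcp [ 0.5129 -0.0589  0.1058] xdir deg -161.41794570906657 t 11.225 F [-5.7821  0.2546 14.4068] M [-0.4079  1.3107 -0.1741] w 0.01594574633853742 33.27099807327613
tool shift cm [-0.4375 -0.083  -0.0237] joints [-0.1355  0.4194  0.1588  2.0577 -0.1022  0.6795  1.9849]
mk S [13.9032  0.0704 -0.0681]
pt S [ 2.1292  0.0473 -0.0694]
T ptr left edge rows 209-213: [330.35, 329.74, 329.97, 330.16, 329.99]
[[17 20 17 17  5  1  2  9  3  3]
 [36 43 44 49 28 12 26 23  4  2]
 [50 49 49 50 42 32 38 23  4  2]
 [49 49 49 49 21 10  9 11  4  2]
 [48 48 48 47  9  1  1  8  4  2]
 [47 48 47 47 20  2  1  9  3  2]
 [49 49 48 49 28  3  0  9  3  2]]
T ptr left edge rows 209-213: [330.95, 330.54, 330.61, 330.73, 330.72]
[[17 20 17 17  5  1  2 25  9  2]
 [37 43 43 49 28 12 26 47 18  2]
 [50 50 50 50 46 35 39 39 15  3]
 [49 49 50 49 40 18 11 12  9  4]
 [49 48 47 47 44  4  1  4 10  4]
 [48 48 47 47 47  5  0  1  9  4]
 [49 49 49 49 49  9  1  1  8  3]]
```

Request:
{"fn": "move_arm", "kwargs": {"rows": [-0.01,0.07,0,2,-0.03,0.14,0,4,-0.03,0.14,0,4,-0.03,0.14,0,4]}}

```text
clock: 12.52
tcp_pos: [0.5123, -0.0583, 0.1064]
orientation: [0.397, -3.108, -0.001]
contact_force: [-10.1, -1.4, 23.3]
grip_width: 0.0119
gripper_force: 51.6
```

```bash
python3 go.py .5173 -.0583 .106; python3 cap.py 5; python3 sil.py 5|grep  "mk S\|pt S"; python3 tp.py 5|head -1
```

```text
tcp [ 0.5123 -0.0583  0.1064] xdir deg -165.4410287280924 t 12.525 F [-10.1209  -1.4162  23.2747] M [-0.9104  1.7775 -0.2884] w 0.011900057070883126 51.63803756120615
tool shift cm [-0.481  -0.1212  0.0348] joints [-0.1515  0.4186  0.1769  2.0595 -0.1129  0.6805  1.9238]
mk S [16.3889  0.0704 -0.0681]
pt S [ 1.8722  0.0479 -0.07  ]
T ptr left edge rows 209-213: [331.32, 331.11, 331.12, 331.23, 331.2]
```

Request:
{"fn": "move_arm", "kwargs": {"rows": [-0.01,0.12,0,0,-0.03,0.24,0,0,-0.03,0.24,0,0]}}

```text
clock: 13.7
tcp_pos: [0.5121, -0.0566, 0.1064]
orientation: [0.396, -3.109, 0.0]
contact_force: [-11.7, -2.2, 23.1]
grip_width: 0.0118
gripper_force: 51.4
```

```bash
python3 go.py .5173 -.0583 .106; python3 cap.py 6; python3 sil.py 6|grep  "mk S\|pt S"; python3 tp.py 6|head -1
```

```text
tcp [ 0.5121 -0.0566  0.1064] xdir deg -165.47264191920723 t 13.7 F [-11.6961  -2.2309  23.1467] M [-1.251   1.7512 -0.3274] w 0.011846190520031873 51.384480530396104
tool shift cm [-0.4631 -0.2949  0.037 ] joints [-0.1556  0.4179  0.1773  2.0608 -0.112   0.6797  1.9188]
mk S [12.8548  0.0704 -0.0681]
pt S [ 2.6292  0.0479 -0.0688]
T ptr left edge rows 209-213: [330.85, 330.14, 330.21, 330.43, 330.24]
```

Request:
{"fn": "move_arm", "kwargs": {"rows": [-0.01,0.13,0,0,-0.01,0.13,0,0]}}

```text
clock: 14.75
tcp_pos: [0.5119, -0.0553, 0.1064]
orientation: [0.396, -3.109, 0.0]
contact_force: [-10.0, -2.8, 22.6]
grip_width: 0.0118
gripper_force: 51.3
```

Request:
{"fn": "move_arm", "kwargs": {"rows": [0,0,0,4,0,0,0,8,0,0,0,12,0,0,0,12]}}

```text
clock: 15.25
tcp_pos: [0.5114, -0.0537, 0.1063]
orientation: [0.073, -3.131, -0.001]
contact_force: [-11.0, -1.6, 24.4]
grip_width: 0.0113
gripper_force: 55.3
```

```bash
python3 go.py .5173 -.0583 .106; python3 cap.py 7; python3 sil.py 7|grep  "mk S\|pt S"; python3 tp.py 7|head -1
```

```text
tcp [ 0.5114 -0.0537  0.1063] xdir deg -177.3364961151799 t 15.25 F [-11.0241  -1.597   24.4054] M [0.9853 2.2974 0.6915] w 0.011328191638042277 55.313084277149756
tool shift cm [-0.5688 -0.4889  0.0273] joints [-0.2017  0.4206  0.2288  2.0646 -0.1484  0.6809  1.7415]
mk S [11.4782  0.0704 -0.0681]
pt S [ 2.3222  0.0479 -0.0675]
T ptr left edge rows 209-213: [330.49, 329.66, 329.72, 329.74, 329.77]
```

Aligned within about 0.4 mm, and the pad is starting to bite. I'll tighten in two strokes with a regrip.

Request:
{"fn": "move_arm", "kwargs": {"rows": [0,0,0,5,0,0,0,10,0,0,0,15,0,0,0,18,0,0,0,18]}}

```text
clock: 16.68
tcp_pos: [0.511, -0.0515, 0.107]
orientation: [-0.412, -3.103, -0.003]
contact_force: [-15.6, 1.7, 35.1]
grip_width: 0.0116
gripper_force: 133.0
```

Request:
{"fn": "move_arm", "kwargs": {"rows": [0,0,0,0,0,0,0,0,0,0,0,0], "fingers": 0.5}}

```text
clock: 17.05
tcp_pos: [0.5141, -0.0532, 0.1052]
orientation: [-0.419, -3.11, 0.001]
contact_force: [0.3, -0.2, -0.3]
grip_width: 0.0424
gripper_force: 0.0
```

```bash
python3 go.py .5173 -.0583 .106; python3 cap.py 8; python3 sil.py 8|grep  "mk S\|pt S"; python3 tp.py 8|head -1
```

```text
tcp [ 0.5141 -0.0532  0.1052] xdir deg 164.64765787123108 t 17.05 F [ 0.3086 -0.2276 -0.2807] M [-0.0044  0.0142  0.0227] w 0.04241501118385981 0.0
tool shift cm [-0.4469 -0.4058 -0.0783] joints [-0.2657  0.4306  0.3079  2.0674 -0.2038  0.6754  1.4789]
mk S [11.2817  0.0704 -0.0681]
pt S [ 2.2181  0.0479 -0.0675]
T ptr left edge rows 209-213: [330.5, 329.69, 329.74, 329.72, 329.78]
```

Request:
{"fn": "move_arm", "kwargs": {"rows": [0,0,0,6,0,0,0,12,0,0,0,16,0,0,0,16]}}

```text
clock: 18.35
tcp_pos: [0.5159, -0.0527, 0.106]
orientation: [-0.847, -3.025, 0.0]
contact_force: [0.5, -0.9, 1.3]
grip_width: 0.0429
gripper_force: 0.0
```

Request:
{"fn": "move_arm", "kwargs": {"rows": [0,0,0,0,0,0,0,0,0,0,0,0,0,0,0,0,0,0,0,0], "fingers": 0, "newtons": 60}}

```text
clock: 18.98
tcp_pos: [0.5165, -0.0515, 0.1066]
orientation: [0.843, 3.026, 0.003]
contact_force: [-2.3, 2.6, 4.9]
grip_width: 0.0232
gripper_force: 52.6
```

```bash
python3 go.py .5173 -.0583 .106; python3 cap.py 9; python3 sil.py 9|grep  "mk S\|pt S"; python3 tp.py 9|head -1
```

```text
tcp [ 0.5165 -0.0515  0.1066] xdir deg 148.84909290064252 t 18.975 F [-2.2874  2.5972  4.9073] M [ 1.1956 -0.1423  0.5383] w 0.023215346984600746 52.589148483239114
tool shift cm [-0.4206 -0.5449  0.0589] joints [-0.3236  0.4377  0.3785  2.0683 -0.2551  0.678   1.2494]
mk S [11.3298  0.0704 -0.0681]
pt S [ 2.3167  0.0479 -0.0675]
T ptr left edge rows 209-213: [330.49, 329.68, 329.74, 329.75, 329.78]
```

Request:
{"fn": "move_arm", "kwargs": {"rows": [0,0,0,3,0,0,0,5,0,0,0,5,0,0,0,5], "newtons": 100}}

```text
clock: 20.27
tcp_pos: [0.5169, -0.051, 0.1071]
orientation: [0.974, 2.986, 0.005]
contact_force: [-4.4, 3.8, 9.4]
grip_width: 0.0208
gripper_force: 93.9
```

```bash
python3 go.py .5173 -.0583 .106
```

```text
tcp [ 0.5169 -0.051   0.1071] xdir deg 143.87587816402478 t 20.275 F [-4.3907  3.7726  9.3586] M [ 1.9244 -0.5633  0.6953] w 0.020808711367538417 93.90809188596904
tool shift cm [-0.4607 -0.5688  0.1072] joints [-0.3418  0.4401  0.4011  2.069  -0.272   0.6796  1.1782]
```

Request:
{"fn": "move_arm", "kwargs": {"rows": [0,0,0,0,0,0,0,0,0,0,0,0], "fingers": 0.5}}

```text
clock: 20.65
tcp_pos: [0.5156, -0.0532, 0.1058]
orientation: [-0.98, -2.984, 0.001]
contact_force: [0.8, -0.2, -0.1]
grip_width: 0.0425
gripper_force: 0.0
```

Request:
{"fn": "move_arm", "kwargs": {"rows": [0,0,-2,0,0,0,-5,0,0,0,-9,0,0,0,-14,0,0,0,-14,0]}}

```text
clock: 21.28
tcp_pos: [0.5181, -0.0534, 0.2495]
orientation: [0.978, 2.979, 0.005]
contact_force: [-0.0, 0.0, -1.7]
grip_width: 0.0426
gripper_force: 0.0
```

```bash
python3 go.py .5173 -.0583 .106; python3 cap.py 10; python3 sil.py 10|grep  "mk S\|pt S"; python3 tp.py 10|head -1
python3 - <<'E'
from h import *
import cv2
A=np.load("top10.npy");B=np.load("scene10.npy");w=r.grab_frame("wrist").astype(float)
f=lambda i,s:cv2.convertScaleAbs(cv2.resize(i.clip(0,255).astype(np.uint8),s,interpolation=cv2.INTER_CUBIC),alpha=1.6)
cv2.imwrite("pics/fin.png",np.hstack([f(w[150:350,220:420],(400,400)),f(B[225:335,285:395],(400,400))]))
E
```

```text
tcp [ 0.5181 -0.0534  0.2495] xdir deg 143.62961744054695 t 21.275 F [-0.0403  0.0196 -1.7248] M [-0.0162 -0.0395 -0.0073] w 0.04264254721859704 0.0
tool shift cm [-0.1568 -0.5132 14.3442] joints [-0.4348  0.2317  0.4929  1.9526 -0.1325  0.9812  1.0561]
mk S [12.0464  0.0704 -0.0681]
pt S [ 2.4639  0.0479 -0.0675]
T ptr left edge rows 209-213: [328.45, 328.46, 328.48, 328.49, 328.51]
```

View pics/fin.png

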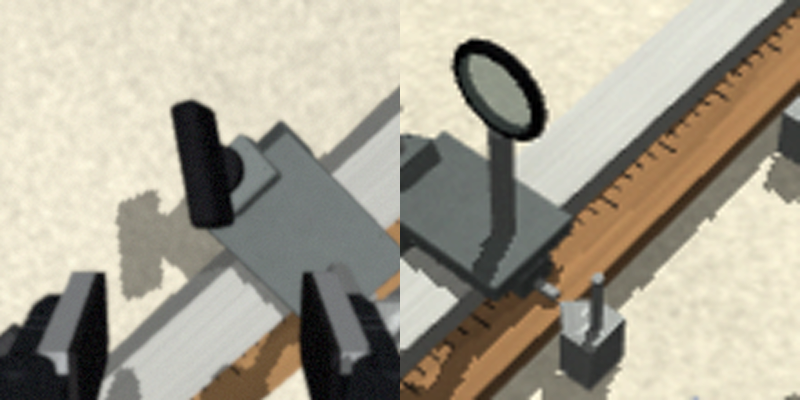

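The wrist crop shows the wing near (203,165), leaning about 10° left, as expected near the tight stop. The scene crop shows the pointer (550,290) facing the nose (562,303). I'll check the wing angle numerically against the starting picture.

```bash
cat > ang.py <<'E'
from h import *
import cv2
b=[.5845,.0273,.150];c0=r.camera_params("wrist")
def pred(M,s,c):
    cam=dict(c0);cam["world_from_camera"]=M
    a=np.radians(28);ax=np.array([-np.sin(a),0,np.cos(a)]);dn=np.array([-np.cos(a),0,-np.sin(a)]);ph=c-.55
    d=np.cos(ph)*dn+np.sin(ph)*np.cross(ax,dn);n=np.cross(ax,d);g=np.array([-.078,s,.103])
    P=[g+i*.025*d+j*.006*n+k*ax for i in(1,-1) for j in(1,-1) for k in(.012,-.014)]
    q=proj(cam,W(b,P));m=np.zeros((480,640),np.uint8);cv2.fillConvexPoly(m,cv2.convexHull(np.round(q).astype(np.int32)),255);return m
def ang(m):
    y,x=np.nonzero(m);C=np.cov(np.c_[x,y].T);v=np.linalg.eigh(C)[1][:,1];v=v*-np.sign(v[1]);return np.degrees(np.arctan2(v[0],-v[1])).round(2),np.array([x.mean(),y.mean()]).round(1),len(x)
def seg(im,p):
    m=(im.max(2)<28).astype(np.uint8);n,L,st,ce=cv2.connectedComponentsWithStats(m,connectivity=4)
    k=min((i for i in range(1,n) if 200<st[i,4]<6000),key=lambda i:np.hypot(*(ce[i]-p)));return L==k
M0=np.load("wr.npy");i0=cv2.imread("pics/wr_raw.png")
im=r.grab_frame("wrist");M1=r.camera_params("wrist")["world_from_camera"]
print("start seen",ang(seg(i0,(322,227))),"pred c=0",ang(pred(M0,.0572,0)))
print("now seen",ang(seg(im,(322,232))))
for c in(0,.1,.2,.3):print(c,ang(pred(M1,-.0705,c)))
E
python3 ang.py
```

```text
start seen (np.float64(-1.88), array([323.7, 228.7]), 1265) pred c=0 (np.float64(1.25), array([321.7, 230.7]), 1556)
now seen (np.float64(-12.79), array([322.7, 233.1]), 1391)
0 (np.float64(-10.34), array([322.2, 235. ]), 1712)
0.1 (np.float64(-15.71), array([321.9, 235.2]), 1671)
0.2 (np.float64(-21.9), array([321.9, 235.6]), 1678)
0.3 (np.float64(-27.92), array([322. , 235.2]), 1591)
```

```bash
python3 -c "
from bench import r
print(r.hand_in())"
```

```text
the job is handed in; nothing more can be done
None
```

The job is handed in at about 21 s: I loosened the wing fully, slid the carriage until its pointer was within about 0.5 mm of the marker's nose by the cameras, turned the wing tight again (angle within about 0.02 rad of its starting, tight position) and moved the open gripper clear.

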